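Trip-test the warming plate, then stand the thin glass bottle on it

TASK

Before the warming plate is used, test its trip unit: press the yellow test button so that the red lever drops, then lift the lever back up until it stays up by itself. After that take the amber bottle out of the sloping rack and stand it upright in the middle of the plate, and let go of it. The bottle is thin glass: squeeze it with no more than about 12 N, set it down softly without a knock, and leave the other things where they are.

Things in the scene. Friction and masses are not known exactly. Their poses are not given: they have to be found in the camera images.
- amber_bottle: thin glass bottle, amber, black screw cap; 135 mm tall, about 0.17 to 0.35 kg. Body 50 mm across up to 85 mm, sloping shoulder up to 113 mm, cap 36 mm across above (grip the body above the rack walls; by the cap it swings). Origin: centre of its base; z runs up its axis to the cap. It starts leaning 30 degrees from vertical in one of the two rack bays, cap toward the robot.
- white_bottle: bystander: white plastic bottle with a white cap, 50 mm across, 125 mm tall, leaning in the rack's other bay; leave it alone. Origin: centre of its base, z up its axis.
- rack: fixed white rack, 150 x 192 mm foot, two open bays side by side along its y, 96 mm apart, whose floors slope 30 degrees so that bottles lean toward its -x (the robot). Origin: centre of its underside. Bay floors' centres lie at (0, +-48, 34) mm. Measured along a bottle's axis from its base, the front wall reaches 78 mm, the others 48 mm. Pull a bottle out along its own axis (80 mm or more).
- trip_unit: fixed white box 100 (x) x 120 (y) x 75 (z) mm, front faces its -x (the robot); a 24 mm wide slot in the middle of its front holds the red lever, the yellow test button is on its top, to the left (+y) of the lever. Origin: centre of its underside, z up.
- button_top (a point): centre of the top of the yellow round button, 28 mm across, standing 12 mm proud of the box's top; it is pressed straight down. It springs back.
- test_button (a joint): travel of the button, m: 0 up, 0.008 fully down. About 2 N starts it and 5 N holds it fully down. From about 0.005 on, it tips the lever over centre and the lever drops by its own weight.
- lever_pivot (a point): middle of the lever's hinge axis, 60 mm above the worktop, 30 mm in front (-x) of the box's centre; fixed. The axis is the trip unit's y axis.
- lever_grip (a point): middle of the red grip of the lever, 65 mm from the hinge axis (the tip is at 80 mm). The lever is a bar 16 mm wide along the hinge axis and 11 mm thick, pinched from its two y sides. Up, it stands above the box; dropped, it sticks out in front of the box, 77 mm above the worktop.
- trip_lever (a joint): angle of the lever, rad: 0 up (leaning 0.3 rad back, away from the robot, from vertical), 1.6 dropped (pointing to the unit's -x, 0.27 rad above level). So its angle from vertical toward -x is the value - 0.3. Light; over-centre: below 0.3 it falls back to 0 and stays up, above 0.3 it drops to 1.6.
- warm_plate: fixed low warming plate, white, 124 x 124 mm, with a round dark plate 112 mm across on top, 35 mm above the worktop, and a black knob at its front. Origin: centre of its underside, z up.
- plate_top (a point): centre of the plate's hard upper face, on which the bottle is to stand; bring the bottle down at 40 mm/s or slower and stop at first contact; letting it fall onto the plate or setting it down fast is a knock.
- beaker: bystander: glass beaker, 58 mm across, 71 mm tall, loose. Origin: centre of its base.
- flask: bystander: conical flask with pink contents, 62 mm across, 100 mm tall, loose. Origin: centre of its base.
- petri: bystander: flat clear dish, 59 mm across, 12 mm tall, loose. Origin: centre of its base.

How it is judged:
By the outcome, as a careful person would: the job done as asked, in the order asked, and still so for the second after the job is handed in, with the robot touching nothing.
It also fails if it takes over 64 s, if anything falls off the work surface, if the arm or the gripper's body presses on something with over 40 N, if the wrist force passes 120 N, or if a joint passes its speed limit or range.

ROBOT

A 6-joint arm with a two-finger parallel gripper is mounted at the origin on a cart in front of the work surface, level with it; the furniture and walls round the work are solid. World frame = base frame: x ahead of the robot, y to its left, z up, the work surface at z = 0. Lengths are in m, angles in rad, forces in N, time in s.
With the tool pointing down it reaches from about 0.275 to 0.825 m from the base axis. Payload 5.2 kg.
Tool frame: the origin (TCP) lies on the centre line of the jaws, within the pads' length; the fingertips stand 25 mm ahead of it and the grasp point (between the pads) lies 6 mm ahead of it; z points along the fingers, y is the line along which they close (so a half turn about z gives the same grasp; the last joint's range is limited). The gripper opens to 93 mm and grips with 3 to 60 N. Pads are 15 mm wide; open, the fingers measure 128 mm over their backs; the gripper's body (75 mm by 188 mm) begins 65 mm behind the grasp point.
Start: joints at [1.018, 0.259, 1.535, -0, 1.348, -0.203], TCP at [0.188, 0.517, 0.212] pointing down, gripper open.
Joint ranges: [-3.14, 3.14], [-0.91, 2.08], [0.19, 2.58], [-1.22, 4.36], [0.22, 2.71], [-3.12, 3.12]. Speed limits (rad/s): [2.57, 2.57, 3.14, 3.14, 3.14, 3.14].

INTERFACE

Orientations are given as a unit quaternion [w, x, y, z].
In Python, from workcell import arm gives the robot as it stands. The module is installed in compiled form; this text tells all that it offers.
- The arm moves only by the tool move_arm, never from a script. Its argument "commands" is a list of rows, each a list of 7 numbers: the shift along the world's x, y, z normalised to -1 to 1, where 1 is 200 mm, then the turn, a rotation vector about the world's x, y, z normalised to -1 to 1, where 1 is 90 degrees, then the finger opening in mm, from 0 to 93. A call has 1 to 10 rows; each row is the pose to reach, as a shift and turn from the pose commanded when the call began; what a row does not reach only later rows make up. A row lasts 1/10 s, in which the tool goes at most 50 mm and 8.59 degrees, less where a joint would pass 70% of its speed; a pose out of reach is approached as far as the arm can. A call with a number of a shift or a turn outside -1 to 1 is refused whole. A call with a gripper value outside its range is refused whole. The fingers move at their own pace and stop on an object; "newtons" is the grip in N (left out, the last holds). Time passes only in rows, so rows that repeat a pose let the fingers close. It gives the time, the measured TCP pose, the force, the opening and the grip force at its end, in the units of the state.
- arm.get_obs(): the state, without advancing time (a new reading comes with each control period).
- arm.snapshot(name): name is "side" or "top" or "wrist"; returns (picture, depth): 400x640x3 uint8, blue, green, red; 400x640 float32, m along the optical axis (not along the pixel's ray), 0 where there is no reading.
- arm.camera_info(name): a dict with "intrinsics" (3x3 intrinsics, pixels), "position" and "orientation" of the camera in the world. Camera axes: x right, y down, z forward; pixel columns grow to the right and rows downward; lengths in m; the calibration is good to about 2 mm. The wrist camera is an equidistant fisheye: a pixel r from the principal point sees the ray r / f radians off the axis. A picture is of the moment at which its call begins: read the wrist's pose just before it. camera_info takes no time and is no camera call; for the wrist camera it gives the pose at the moment of the call.
- arm.finish_job(): hands the job in; it is judged then, once.
Trained networks look in the newest picture that a camera, given by its name, has taken for a name from the list of things; names that differ only in an ending like _2 or _b are one class to them, and where a whole thing is asked for, a point or a joint stands for the part that bears it (a point fixed in the world has none). Each returns a list of dicts, best first, with "score" (0 to 1); they miss things now and then, are a little off and sometimes report something else, mostly with a low value. They report only what shows in the picture. A call takes as long as a camera call.
- arm.boxes_of(camera, query): "bbox" ([left, top, width, height] as shares, 0 to 1, of the picture: columns of its width, rows of its height, round what is visible of it).
The state is a dict: "clock": time; "q": joint angles; "joint_velocities": joint speeds; "joint_torque": joint torques, N m; "tcp_pos": TCP position; "tool_rot": TCP orientation; "contact_force": force on the tool from outside, world axes, zero at the start; "moment": the same for the moment, N m; "opening": finger opening in m; "gripper_force": force on a finger pad.
Only numpy, scipy, OpenCV 4.12 (cv2) and the standard library are available. Lean on these libraries where they do the work, as an engineer would, in place of code of your own. Each camera call takes 0.05 s, during which the arm holds its last target. There are 200 camera calls.

## Working session

There is one attempt and no reset: what is moved stays moved. The work goes in short steps, Python scripts to look and compute and a tool call to move; the robot and the scene stay as the last step left them, time stands still between calls to the robot, and variables do not carry over. Pictures are saved under pics/ and viewed, at most 13 in all, crops included, and the job is handed in when it is done.

Besides the shell and the picture viewer there is one more tool, called after "Emit:" in YAML: its name, and indented under it one key for each argument. move_arm: Moves the arm, as the interface text tells. Its arguments: {"type":"object","properties":{"commands":{"type":"array","items":{"type":"array","items":{"type":"number"}}},"newtons":{"type":"number"}},"required":["commands"]}

```bash
mkdir -p pics
cat > h.py <<'E'
import numpy as np, cv2
from workcell import arm
from scipy.spatial.transform import Rotation as R
def quat(q): return R.from_quat([q[1],q[2],q[3],q[0]])
def cloud(name):
    im,d=arm.snapshot(name); c=arm.camera_info(name); K=np.array(c["intrinsics"])
    v,u=np.mgrid[0:400,0:640]
    P=np.stack([(u-K[0,2])/K[0,0]*d,(v-K[1,2])/K[1,1]*d,d],-1)
    o=c["orientation"]; Rm=quat(o).as_matrix() if np.size(o)==4 else np.array(o)
    W=P@Rm.T+np.array(c["position"]); W[d==0]=np.nan
    return im,d,W
E
python3 - <<'E'
from h import *
for n in ("side","top"):
    im,d,W=cloud(n); cv2.imwrite(f"pics/{n}0.png",im); np.savez(f"{n}0.npz",im=im,W=W)
    print(n,arm.camera_info(n))
    for q in ["amber_bottle","white_bottle","rack","trip_unit","button_top","lever_grip","warm_plate","beaker","flask","petri"]:
        for b in arm.boxes_of(n,q)[:2]:
            l,t,w,h=np.array(b["bbox"])*[640,400,640,400]
            s=W[int(t):int(t+h)+1,int(l):int(l+w)+1].reshape(-1,3)
            print(n,q,round(b["score"],2),np.round([l,t,w,h]),np.round(W[min(399,int(t+h/2)),min(639,int(l+w/2))],3),np.round(np.nanmax(s[:,2]),3))
print(arm.get_obs())
E
```

```text
side {'intrinsics': array([[426.74457973,   0.        , 317.25902609],
       [  0.        , 426.74457973, 204.14151048],
       [  0.        ,   0.        ,   1.        ]]), 'position': array([ 0.38886712, -1.04906954,  0.70362044]), 'orientation': array([-0.50921787,  0.85826873, -0.04807977,  0.04195573])}
side amber_bottle 0.63 [273. 157.  20.  30.] [0.449 0.257 0.118] 0.155
side amber_bottle 0.56 [263. 210.  17.  17.] [ 0.409  0.159 -0.001] 0.012
side white_bottle 0.77 [276. 151.  20.  18.] [0.468 0.353 0.117] 0.155
side rack 0.75 [271. 162.  45.  45.] [0.484 0.232 0.08 ] 0.151
side trip_unit 0.58 [339. 194.  26.  21.] [0.634 0.011 0.118] 0.167
side trip_unit 0.4 [277. 285.  27.  48.] [ 0.433 -0.343  0.058] 0.099
side lever_grip 0.32 [257. 234.  54.  36.] [ 0.434 -0.089  0.032] 0.07
side warm_plate 0.92 [259. 237.  51.  35.] [ 0.434 -0.101  0.034] 0.07
side warm_plate 0.38 [278. 287.  29.  45.] [ 0.438 -0.341  0.056] 0.099
side beaker 0.96 [283. 262.  20.  30.] [ 0.446 -0.225  0.055] 0.099
side flask 0.58 [278. 288.  29.  43.] [ 0.44  -0.341  0.056] 0.099
side petri 0.65 [261. 2
[... 1305 characters left out ...]
([ 1.01819670e+00,  2.58597824e-01,  1.53499261e+00,  2.10205260e-05,
        1.34803636e+00, -2.02807590e-01]), 'joint_velocities': array([7.93155077e-04, 1.59503604e-03, 3.70436619e-04, 1.77293357e-03,
       1.69321219e-04, 3.81819937e-05]), 'joint_torque': array([ 1.64206962e-03, -4.37208760e+01, -2.84313083e+01,  7.21475948e-02,
        3.12139909e-02, -2.05801217e-05]), 'tcp_pos': array([0.188459  , 0.51670047, 0.21175688]), 'tool_rot': array([-1.58235497e-05,  1.74008029e-01,  9.84744233e-01, -1.20874154e-05]), 'contact_force': array([ 0.33948352,  0.43738949, -0.36470137]), 'moment': array([-0.02804525,  0.00805517, -0.02671801]), 'gripper_force': 0.0, 'opening': 0.09302309079650027}
```

Run:
```python
import cv2
a=cv2.imread("pics/top0.png")[125:275,180:480]; b=cv2.imread("pics/side0.png")[130:350,200:420]
cv2.imwrite("pics/a.png",cv2.resize(a,(800,400),interpolation=cv2.INTER_CUBIC)); cv2.imwrite("pics/b.png",cv2.resize(b,(600,600),interpolation=cv2.INTER_CUBIC))
```

```text
(no output)
```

View pics/a.png

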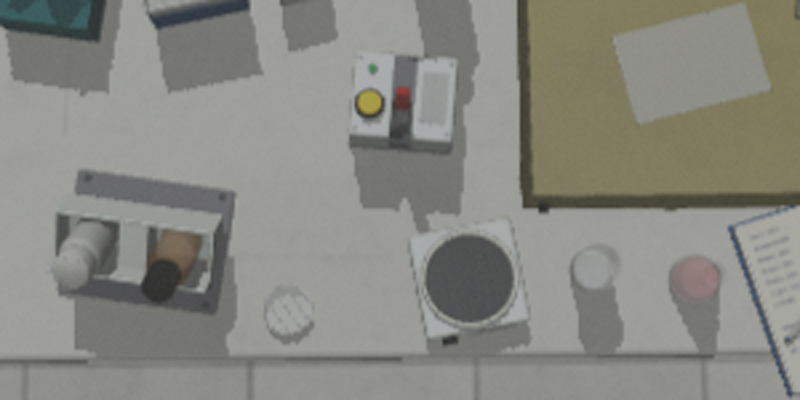

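View pics/b.png

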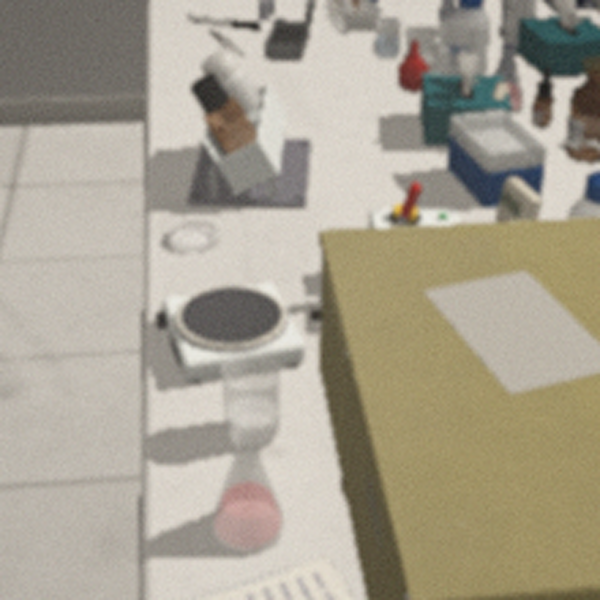

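```bash
cat >> h.py <<'E'
def ray(name,u,v,z):
    c=arm.camera_info(name);K=np.array(c["intrinsics"]);Rm=quat(c["orientation"]).as_matrix();p=np.array(c["position"])
    r=Rm@np.array([(u-K[0,2])/K[0,0],(v-K[1,2])/K[1,1],1]); return p+r*(z-p[2])/r[2]
E
python3 - <<'E'
from h import *
for n,pl in (("top",None),("side",None)):
    D=np.load(n+"0.npz");im=D["im"];W=D["W"];hsv=cv2.cvtColor(im,cv2.COLOR_BGR2HSV);H,S,V=[hsv[...,i].astype(int) for i in range(3)]
    x,y=W[...,0],W[...,1];z=W[...,2]
    def near(cx,cy,r): return (np.hypot(x-cx,y-cy)<r)
    def rep(t,m,zz=None):
        m=m.astype(np.uint8);k,l,s,c=cv2.connectedComponentsWithStats(m)
        if k<2: print(n,t,'none');return None
        i=1+np.argmax(s[1:,4]);mm=l==i
        print(n,t,s[i],np.round(c[i],1),"med",np.round(np.nanmedian(W[mm],0),3),"ray",None if zz is None else np.round(ray(n,*c[i],zz),4));return mm
    rep("yellow",(H>18)&(H<35)&(S>120)&near(.63,.03,.12),.087)
    m=rep("red",((H<8)|(H>172))&(S>120)&near(.62,.03,.12),.125)
    if m is not None: print(np.round(W[m][np.argsort(W[m][:,2])][[2,-3]],3))
    rep("plate",(V<100)&near(.435,-.08,.062)&(z>.02),.035)
    rep("cap",(V<70)&near(.45,.27,.1)&(z>.09))
    m=rep("amber",(H<20)&(S>70)&near(.48,.27,.12)&(z>.05))
    m=rep("box top",near(.65,.03,.1)&(abs(z-.075)<.006)&(S<40)&(V>130),.075)
    if n=="top":
        r=cv2.minAreaRect(np.argwhere(m)[:,::-1].astype(np.float32));print(r,[np.round(ray(n,*p,.075),3) for p in cv2.boxPoints(r)])
        m=rep("plate body",near(.435,-.08,.1)&(z>.015)&(z<.045),.03)
        print([np.round(ray(n,*p,.03),3) for p in cv2.boxPoints(cv2.minAreaRect(np.argwhere(m)[:,::-1].astype(np.float32)))])
        m=rep("rack",near(.48,.31,.18)&(z>.006)&(V>0),.01)
        print([np.round(ray(n,*p,.008),3) for p in cv2.boxPoints(cv2.minAreaRect(np.argwhere(m)[:,::-1].astype(np.float32)))])
E
```

```text
top yellow [314 159   9   9  63] [318.1 163. ] med [0.637 0.06  0.086] ray [0.6368 0.0592 0.087 ]
top red [329 158   4   3  12] [330.5 159. ] med [0.638 0.022 0.136] ray [0.6407 0.0217 0.125 ]
[[0.635 0.02  0.135]
 [0.638 0.023 0.138]]
top plate [344 214  28  32 704] [357.4 229.3] med [ 0.438 -0.059  0.035] ray [ 0.4368 -0.0601  0.035 ]
top cap [233 222  15  16 170] [240.  229.8] med [0.43  0.284 0.149] ray None
top amber [240 219  11  10  39] [246.3 222.5] med [0.455 0.268 0.124] ray None
top box top [335 146  17  32 449] [342.7 161.4] med [ 0.644 -0.017  0.075] ray [ 0.6433 -0.0161  0.075 ]
((342.5058898925781, 161.42352294921875), (15.032514572143555, 31.598957061767578), 4.398705005645752) [array([0.596, 0.012, 0.075]), array([0.695, 0.003, 0.075]), array([ 0.691, -0.043,  0.075]), array([ 0.592, -0.034,  0.075])]
top plate body [ 334  207   45   47 1568] [355.5 229.4] med [ 0.437 -0.054  0.033] ray [ 0.4369 -0.0547  0.03  ]
[array([0.488, 0.018, 0.03 ]), array([ 0.511, -0.104,  0.03 ]), array([ 0.381, -0.127,  0.03 ]), array([ 0.358, -0.007,  0.03 ])]
top rack [ 197  189   71   53 2652] [232.3 215.2] med [0.48  0.324 0.073] ray [0.4864 0.3347 0.01  ]
[array([0.43 , 0.451, 0.008]), array([0.582, 0.435, 0.008]), array([0.551, 0.223, 0.008]), array([0.4  , 0.242, 0.008])]
side yellow [351 206   2   5   7] [351.6 208.1] med [0.646 0.044 0.083] ray [0.644  0.0403 0.087 ]
side red [348 197   6  12  29] [350.4 202.4] med [0.632 0.011 0.125] ray [0.6316 0.0068 0.125 ]
[[0.629 0.011 0.108]
 [0.634 0.015 0.135]]
side plate [268 238  34  17 434] [284.4 245.6] med [ 0.437 -0.06   0.033] ray [ 0.437  -0.0628  0.035 ]
side cap [271 158  12  13  91] [276.8 164.1] med [0.433 0.269 0.138] ray None
side amber [276 166  17  20 210] [284.  175.6] med [0.455 0.261 0.099] ray None
side box top [353 207  16   6  83] [360.1 209.6] med [0.673 0.052 0.073] ray [0.6732 0.0505 0.075 ]
```

```bash
cat > fit.py <<'E'
from h import *
from scipy.optimize import least_squares
def pts(n,f):
    D=np.load(f);im=D["im"];W=D["W"];hsv=cv2.cvtColor(im,cv2.COLOR_BGR2HSV);H,S,V=[hsv[...,i].astype(int) for i in range(3)]
    g=(np.hypot(W[...,0]-.47,W[...,1]-.27)<.1)
    cap=(V<70)&g&(W[...,2]>.09); am=(H<20)&(S>70)&g&(W[...,2]>.05)
    k=np.ones((3,3),np.uint8); e=lambda m:cv2.erode(m.astype(np.uint8),k)>0
    return W[e(cap)],W[e(am)]
def res(p,C,A):
    a=np.array([-.5*np.cos(p[2]),-.5*np.sin(p[2]),.866]);b=np.array([p[0],p[1],.034]);o=[]
    for P,kind in ((C,0),(A,1)):
        d=P-b;t=d@a;r=np.linalg.norm(d-np.outer(t,a),axis=1)
        if kind==0:   # solid cylinder distance
            q1=r-.018;q2=t-.135; o.append(np.where((q1>0)&(q2>0),np.hypot(q1,q2),np.maximum(q1,q2)))
        else: o.append(r-np.interp(t,[.085,.113],[.025,.016]))
    return np.concatenate(o)
E
python3 - <<'E'
from fit import *
cs=[pts(n,n+"0.npz") for n in("top","side")]
for sel in ([0],[1],[0,1]):
    C=np.vstack([cs[i][0] for i in sel]);A=np.vstack([cs[i][1] for i in sel])
    for y in (None,):
        s=least_squares(res,[.49,.27,-.1],args=(C,A),loss="soft_l1",f_scale=.003)
        print(sel,len(C),len(A),np.round(s.x,4),"rms",np.sqrt(np.mean(s.fun**2)).round(4))
W=np.load("top0.npz")["W"];im=np.load("top0.npz")["im"].astype(int)
# foot: low layer heights hist around rack
x,y,z=W[...,0],W[...,1],W[...,2]
m=(np.hypot(x-.49,y-.32)<.17)
print(np.histogram(z[m],bins=np.arange(-.01,.05,.004)))
dk=(im.max(-1)<135)&m&(abs(z-.008)<.008);v,u=np.nonzero(dk);P=W[dk];print(len(P),np.round(np.percentile(P,[2,50,98],axis=0),3))
s=(y<-.09)&(y>-.6)&(x>.45)&(z>.03);P=W[s];print("shelf",np.round(np.nanpercentile(P,[1,50,99],axis=0),3))
h=W[(z>.2)&(z<1.2)&(x>.2)&(y<.4)];print(len(h), len(h) and np.round(np.percentile(h,[1,50,99],axis=0),3))
E
```

```text
[0] 107 3 [ 0.4901  0.2745 -0.2098] rms 0.0019
[1] 46 140 [ 0.4884  0.2773 -0.1182] rms 0.0027
[0, 1] 153 143 [ 0.4897  0.2769 -0.1316] rms 0.0025
(array([ 203, 1354, 2482, 1531,  627,  222,   42,    8,   14,   10,   27,
         31,   19,   23]), array([-0.01 , -0.006, -0.002,  0.002,  0.006,  0.01 ,  0.014,  0.018,
        0.022,  0.026,  0.03 ,  0.034,  0.038,  0.042,  0.046]))
1547 [[0.355 0.228 0.   ]
 [0.427 0.316 0.005]
 [0.566 0.412 0.014]]
shelf [[ 0.519 -0.561  0.043]
 [ 0.684 -0.332  0.166]
 [ 0.891 -0.116  0.557]]
4407 [[ 0.883 -0.629  0.525]
 [ 0.889 -0.024  0.544]
 [ 0.893  0.392  0.571]]
```

Emit:
move_arm:
  commands:
    - [0,0,0.25,0,0,0,0]
    - [0.15,-0.15,0.25,0,0,0.05,0]
    - [0.35,-0.35,0.25,0,0,0.1,0]
    - [0.5,-0.5,0.25,0,0,0.165,0]
    - [0.65,-0.65,0.25,0,0,0.165,0]
    - [0.8,-0.8,0.25,0,0,0.165,0]
    - [0.95,-0.95,0.25,0,0,0.165,0]
    - [1,-1,0.25,0,0,0.165,0]

```text
clock: 1.9
tcp_pos: [0.3909, 0.3141, 0.2618]
tool_rot: [0.001, 0.047, 0.999, -0.0]
contact_force: [-0.3, -0.6, -0.1]
opening: 0.0339
gripper_force: 0.0
```

Emit:
move_arm:
  commands:
    - [0.2,-0.2,0,0,0,0,0]
    - [0.4,-0.4,0,0,0,0,0]
    - [0.6,-0.6,0,0,0,0,0]
    - [0.8,-0.8,0,0,0,0,0]
    - [1,-1,0,0,0,0,0]
    - [1,-1,0,0,0,0,0]

```text
clock: 2.5
tcp_pos: [0.5903, 0.1147, 0.2614]
tool_rot: [0.0, 0.046, 0.999, -0.0]
contact_force: [0.0, 0.4, -0.6]
opening: 0.0005
gripper_force: 0.0
```

Run:
```python
from h import *
o=arm.get_obs();print(o["clock"],o["tcp_pos"],o["tool_rot"],o["q"].round(2),o["opening"],o["contact_force"])
c=arm.camera_info("wrist");im,d=arm.snapshot("wrist");np.savez("w1.npz",im=im,d=d,K=c["intrinsics"],p=c["position"],o=c["orientation"]);cv2.imwrite("pics/w1.png",im);print(c)
```

```text
2.5 [0.59030275 0.11466227 0.26138066] [ 6.81367880e-05  4.60396274e-02  9.98939609e-01 -7.71389640e-05] [ 0.01  0.33  1.32 -0.    1.49 -1.47] 0.0004673732195902622 [ 0.01706953  0.40069067 -0.5561356 ]
{'intrinsics': array([[309.70691629,   0.        , 327.12211654],
       [  0.        , 309.70691629, 201.93188934],
       [  0.        ,   0.        ,   1.        ]]), 'position': array([0.51405397, 0.12208921, 0.43454202]), 'orientation': array([0.10193037, 0.73183339, 0.66743958, 0.0924905 ])}
```

View pics/w1.png

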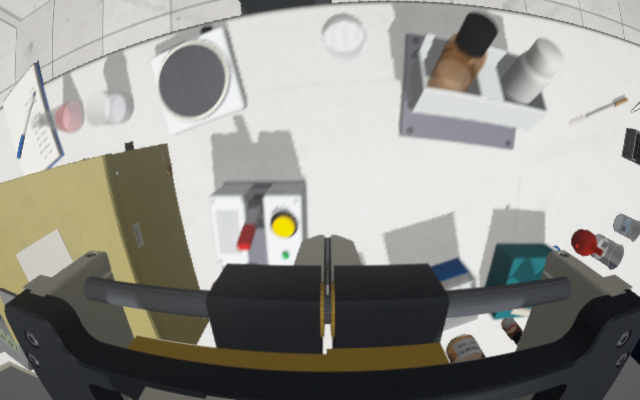

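```bash
cat >> h.py <<'E'
class Wr:
    def __init__(s,f):
        D=np.load(f);s.im=D["im"];s.d=D["d"];s.K=D["K"];s.p=D["p"];s.R=quat(D["o"]).as_matrix()
        hsv=cv2.cvtColor(s.im,cv2.COLOR_BGR2HSV);s.H,s.S,s.V=[hsv[...,i].astype(int) for i in range(3)]
        v,u=np.mgrid[0:400,0:640]; r=s.dirs(u,v); s.W=s.p+(r/r[...,2:]*s.d[...,None])@s.R.T; s.W[s.d==0]=np.nan
    def dirs(s,u,v):
        a=(u-s.K[0,2])/s.K[0,0];b=(v-s.K[1,2])/s.K[1,1];t=np.hypot(a,b)+1e-9
        return np.stack([np.sin(t)*a/t,np.sin(t)*b/t,np.cos(t)],-1)
    def ray(s,u,v,z):
        r=s.R@s.dirs(np.float64(u),np.float64(v)); return s.p+r*(z-s.p[2])/r[2]
E
python3 - <<'E'
from fit import *
w=Wr("w1.npz")
def blob(m,box):
    q=np.zeros((400,640),np.uint8);l,t,r,b=box;q[t:b,l:r]=m[t:b,l:r];k,L,s,c=cv2.connectedComponentsWithStats(q);i=1+np.argmax(s[1:,4]);return L==i,c[i],s[i]
m,c,s=blob((w.H>18)&(w.H<35)&(w.S>120),(260,200,310,245));print("btn",c,s,w.ray(*c,.087).round(4),np.nanmedian(w.W[m],0).round(4))
m,c,s=blob(((w.H<8)|(w.H>172))&(w.S>120),(230,210,262,260));print("red",c,s,w.ray(*c,.125).round(4),np.nanmedian(w.W[m],0).round(4))
m,c,s=blob((w.V<120),(150,30,240,130));v,u=np.nonzero(m);P=np.array([w.ray(a,b,.035) for a,b in zip(u,v)])
(cc,rr)=cv2.minEnclosingCircle(P[:,:2].astype(np.float32));print("plate",s,cc,rr,P.mean(0))
for z in(0,.006,.01): print("foot",[w.ray(*p,z).round(4) for p in((403,135),(513,147))])
x,y,z=[w.W[...,i] for i in range(3)];g=(np.hypot(x-.47,y-.27)<.1)
k=np.ones((3,3),np.uint8);e=lambda m:cv2.erode(m.astype(np.uint8),k)>0
C=w.W[e((w.V<60)&g&(z>.1))];A=w.W[e((w.H<20)&(w.S>70)&g&(z>.05))]
s=least_squares(res,[.49,.277,-.12],args=(C,A),loss="soft_l1",f_scale=.003);print(len(C),len(A),s.x,np.sqrt(np.mean(s.fun**2)))
# trip box top outline
T=(abs(z-.075)<.006)&(w.S<50)&(w.V>150)&(np.hypot(x-.65,y-.02)<.1);P=w.W[T][:,:2].astype(np.float32)
r=cv2.minAreaRect(P);print("box",len(P),r,cv2.boxPoints(r).round(3).tolist())
E
```

```text
btn [283.63106796 225.41262136] [272 215  24  22 412] [0.6365 0.058  0.087 ] [0.6369 0.0579 0.087 ]
red [245.75       237.21641791] [238 225  16  24 268] [0.6335 0.0205 0.125 ] [0.6318 0.0214 0.1292]
plate [ 160   46   64   70 3524] (0.43866685032844543, -0.057414907962083817) 0.05051574856042862 [ 0.43936766 -0.0560536   0.035     ]
foot [array([0.548, 0.227, 0.   ]), array([ 0.5733,  0.4133, -0.    ])]
foot [array([0.5476, 0.2256, 0.006 ]), array([0.5725, 0.4093, 0.006 ])]
foot [array([0.5473, 0.2246, 0.01  ]), array([0.572 , 0.4066, 0.01  ])]
975 1454 [ 0.48896239  0.27901013 -0.12020866] 0.00075814516389372
box 4407 ((0.6452124714851379, 0.019264820963144302), (0.11909164488315582, 0.09773065149784088), 84.51821899414062) [[0.5910000205039978, -0.03500000014901161], [0.6880000233650208, -0.04500000178813934], [0.699999988079071, 0.07400000095367432], [0.6019999980926514, 0.08299999684095383]]
```

Emit:
move_arm:
  commands:
    - [0.1,-0.12,-0.2,0,0,0,0]
    - [0.233,-0.273,-0.4,0,0,0,0]
    - [0.233,-0.273,-0.6,0,0,0,0]
    - [0.233,-0.273,-0.7,0,0,0,0]
    - [0.233,-0.273,-0.725,0,0,0,0]
    - [0.233,-0.273,-0.725,0,0,0,0]

```text
clock: 3.15
tcp_pos: [0.6346, 0.0629, 0.1163]
tool_rot: [-0.001, 0.045, 0.999, 0.0]
contact_force: [0.4, 0.7, 0.1]
opening: 0.0003
gripper_force: 0.0
```

Emit:
move_arm:
  commands:
    - [0,0,-0.01,0,0,0,0]
    - [0,0,-0.02,0,0,0,0]
    - [0,0,-0.03,0,0,0,0]
    - [0,0,-0.04,0,0,0,0]
    - [0,0,-0.05,0,0,0,0]
    - [0,0,-0.05,0,0,0,0]

```text
clock: 3.75
tcp_pos: [0.6349, 0.0621, 0.1065]
tool_rot: [-0.0, 0.045, 0.999, -0.0]
contact_force: [-0.6, 0.5, 0.1]
opening: 0.0005
gripper_force: 0.0
```

Emit:
move_arm:
  commands:
    - [0,-0.01,-0.01,0,0,0,0]
    - [0,-0.01,-0.01,0,0,0,0]

```text
clock: 3.95
tcp_pos: [0.6349, 0.0598, 0.1044]
tool_rot: [-0.0, 0.045, 0.999, -0.0]
contact_force: [0.7, 0.2, 0.7]
opening: 0.0005
gripper_force: 0.0
```

```bash
cat > look.py <<'E'
import sys
from h import *
n=sys.argv[1]
o=arm.get_obs();print(o["clock"],o["tcp_pos"].round(4),o["contact_force"].round(2))
c=arm.camera_info("wrist");im,d=arm.snapshot("wrist");np.savez(n+".npz",im=im,d=d,K=c["intrinsics"],p=c["position"],o=c["orientation"]);cv2.imwrite(f"pics/{n}.png",im)
E
python3 look.py w2
```

```text
3.95 [0.6349 0.0598 0.1044] [0.73 0.17 0.67]
```

View pics/w2.png

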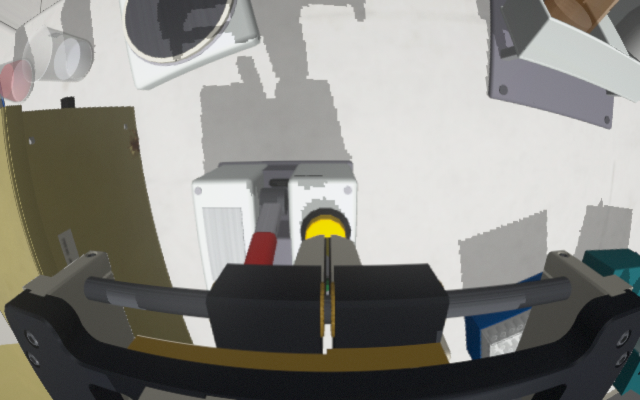

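Emit:
move_arm:
  commands:
    - [0,0,-0.01,0,0,0,0]
    - [0,0,-0.01,0,0,0,0]

```text
clock: 4.2
tcp_pos: [0.6349, 0.0601, 0.1024]
tool_rot: [-0.0, 0.045, 0.999, 0.0]
contact_force: [-0.9, 1.0, -0.5]
opening: 0.0005
gripper_force: 0.0
```

Run:
```python
from h import *
w=Wr("w2.npz");m=(w.H>18)&(w.H<35)&(w.S>120);m[:200]=0;m[245:]=0;m[:,:300]=0;m[:,350:]=0
print(m.sum(),np.nanpercentile(w.W[m],[5,50,95],axis=0).round(4))
for v in range(205,262,4): print(v,w.W[v,[305,316,325,340]].round(3).tolist())
```

```text
732 [[0.6236 0.0474 0.0803]
 [0.6293 0.0592 0.0869]
 [0.635  0.0701 0.0884]]
205 [[0.616, 0.047, 0.076], [0.617, 0.054, 0.075], [0.618, 0.06, 0.074], [0.619, 0.07, 0.075]]
209 [[0.619, 0.046, 0.076], [0.62, 0.054, 0.075], [0.62, 0.06, 0.079], [0.622, 0.07, 0.075]]
213 [[0.623, 0.046, 0.074], [0.622, 0.054, 0.078], [0.622, 0.06, 0.079], [0.624, 0.07, 0.077]]
217 [[0.625, 0.046, 0.077], [0.624, 0.054, 0.082], [0.623, 0.06, 0.084], [0.627, 0.07, 0.077]]
221 [[0.627, 0.046, 0.078], [0.625, 0.054, 0.087], [0.625, 0.06, 0.087], [0.629, 0.069, 0.079]]
225 [[0.63, 0.045, 0.078], [0.628, 0.053, 0.087], [0.628, 0.059, 0.087], [0.628, 0.069, 0.088]]
229 [[0.632, 0.045, 0.08], [0.63, 0.053, 0.087], [0.63, 0.059, 0.088], [0.631, 0.069, 0.088]]
233 [[0.632, 0.046, 0.087], [0.633, 0.053, 0.088], [0.633, 0.059, 0.087], [0.635, 0.069, 0.087]]
237 [[0.635, 0.045, 0.087], [0.625, 0.055, 0.115], [0.627, 0.06, 0.111], [0.625, 0.068, 0.116]]
241 [[0.624, 0.049, 0.121], [0.625, 0.055, 0.12], [0.626, 0.06, 0.118], [0.625, 0.068, 0.122]]
245 [[0.624, 0.049, 0.126], [0.624, 0.055, 0.127], [0.626, 0.06, 0.123], [0.625, 0.068, 0.127]]
249 [[0.624, 0.05, 0.131], [0.624, 0.055, 0.133], [0.626, 0.06, 0.129], [0.625, 0.068, 0.133]]
253 [[0.624, 0.05, 0.136], [0.625, 0.055, 0.136], [0.626, 0.06, 0.133], [0.626, 0.067, 0.137]]
257 [[0.624, 0.05, 0.141], [0.625, 0.056, 0.141], [0.626, 0.06, 0.138], [0.625, 0.067, 0.142]]
261 [[0.624, 0.051, 0.146], [0.624, 0.056, 0.146], [0.626, 0.06, 0.143], [0.625, 0.067, 0.146]]
```

```bash
python3 look.py w3
python3 - <<'E'
from h import *
im,d,W=cloud("side");np.savez("side3.npz",im=im,W=W)
a=cv2.resize(im[130:230,290:410],(480,400),interpolation=cv2.INTER_CUBIC)
b=cv2.resize(cv2.imread("pics/w3.png")[190:290,260:380],(320,267));c=np.zeros((400,800,3),np.uint8);c[:,:480]=a;c[:267,480:]=b;cv2.imwrite("pics/c3.png",c)
E
```

```text
4.2 [0.6349 0.0601 0.1024] [-0.93  1.05 -0.53]
```

View pics/c3.png

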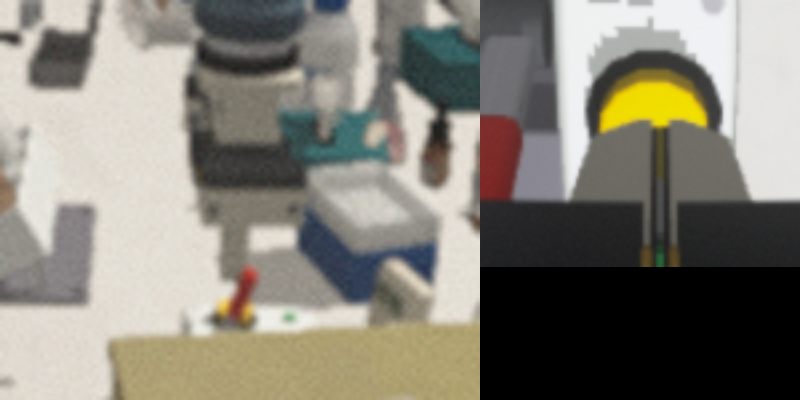

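Emit:
move_arm:
  commands:
    - [0,0,-0.02,0,0,0,0]
    - [0,0,-0.04,0,0,0,0]
    - [0,0,-0.06,0,0,0,0]
    - [0,0,-0.08,0,0,0,0]
    - [0,0,-0.08,0,0,0,0]

```text
clock: 4.8
tcp_pos: [0.6345, 0.0601, 0.0858]
tool_rot: [-0.001, 0.045, 0.999, 0.0]
contact_force: [-0.3, -0.1, -0.4]
opening: 0.0007
gripper_force: 0.0
```

Emit:
move_arm:
  commands:
    - [0,0,-0.01,0,0,0,0]
    - [0,0,-0.02,0,0,0,0]
    - [0,0,-0.03,0,0,0,0]
    - [0,0,-0.03,0,0,0,0]

```text
clock: 5.2
tcp_pos: [0.6351, 0.0601, 0.0806]
tool_rot: [-0.0, 0.045, 0.999, 0.0]
contact_force: [0.6, 0.6, 0.9]
opening: 0.0003
gripper_force: 0.0
```

Emit:
move_arm:
  commands:
    - [0,0,-0.01,0,0,0,0]
    - [0,0,-0.02,0,0,0,0]
    - [0,0,-0.02,0,0,0,0]

```text
clock: 5.5
tcp_pos: [0.6352, 0.0601, 0.0769]
tool_rot: [0.0, 0.045, 0.999, -0.0]
contact_force: [-0.1, 0.1, 2.4]
opening: 0.0006
gripper_force: 1.4
```

```bash
python3 look.py w4
python3 - <<'E'
from h import *
w=Wr("w4.npz");m=(w.H>18)&(w.H<35)&(w.S>120);m[:200]=0;m[250:]=0;m[:,:290]=0;m[:,350:]=0
print(m.sum(),np.nanpercentile(w.W[m],[5,50,95],axis=0).round(4))
for v in range(215,262,3): print(v,w.W[v,[305,316,325,340]].round(3).tolist())
print(arm.get_obs()["q"])
E
```

```text
5.5 [0.6352 0.0601 0.0769] [-0.09  0.14  2.35]
196 [[0.6234 0.0505 0.078 ]
 [0.6247 0.0591 0.0821]
 [0.6268 0.0664 0.0842]]
215 [[0.615, 0.049, 0.075], [0.615, 0.056, 0.076], [0.616, 0.061, 0.075], [0.617, 0.07, 0.076]]
218 [[0.617, 0.049, 0.074], [0.617, 0.055, 0.076], [0.618, 0.061, 0.074], [0.619, 0.07, 0.075]]
221 [[0.619, 0.049, 0.075], [0.619, 0.055, 0.075], [0.62, 0.061, 0.076], [0.621, 0.069, 0.075]]
224 [[0.621, 0.048, 0.075], [0.62, 0.055, 0.079], [0.621, 0.06, 0.079], [0.623, 0.069, 0.075]]
227 [[0.622, 0.048, 0.077], [0.622, 0.055, 0.078], [0.623, 0.06, 0.079], [0.623, 0.069, 0.078]]
230 [[0.624, 0.048, 0.078], [0.624, 0.055, 0.079], [0.624, 0.06, 0.081], [0.626, 0.069, 0.078]]
233 [[0.625, 0.048, 0.079], [0.624, 0.055, 0.083], [0.624, 0.06, 0.085], [0.627, 0.069, 0.078]]
236 [[0.627, 0.048, 0.078], [0.625, 0.055, 0.086], [0.626, 0.06, 0.083], [0.626, 0.069, 0.086]]
239 [[0.629, 0.048, 0.08], [0.625, 0.055, 0.09], [0.627, 0.06, 0.086], [0.626, 0.068, 0.092]]
242 [[0.624, 0.049, 0.095], [0.624, 0.055, 0.096], [0.627, 0.06, 0.091], [0.626, 0.068, 0.095]]
245 [[0.625, 0.049, 0.098], [0.625, 0.055, 0.098], [0.627, 0.06, 0.094], [0.626, 0.068, 0.099]]
248 [[0.624, 0.05, 0.103], [0.624, 0.056, 0.103], [0.627, 0.06, 0.099], [0.626, 0.068, 0.103]]
251 [[0.624, 0.05, 0.107], [0.625, 0.056, 0.107], [0.627, 0.06, 0.102], [0.626, 0.068, 0.107]]
254 [[0.624, 0.05, 0.111], [0.625, 0.056, 0.11], [0.626, 0.06, 0.108], [0.626, 0.068, 0.111]]
257 [[0.624, 0.05, 0.113], [0.625, 0.056, 0.113], [0.627, 0.06, 0.11], [0.626, 0.068, 0.113]]
260 [[0.624, 0.051, 0.117], [0.625, 0.056, 0.117], [0.626, 0.06, 0.115], [0.625, 0.067, 0.118]]
[-8.02111143e-02  5.23581254e-01  1.48155457e+00  1.32102198e-06
  1.13611216e+00 -1.56036575e+00]
```

Emit:
move_arm:
  commands:
    - [0,0,-0.01,0,0,0,0]
    - [0,0,-0.02,0,0,0,0]
    - [0,0,-0.02,0,0,0,0]
    - [0,0,-0.02,0,0,0,0]

```text
clock: 5.95
tcp_pos: [0.6352, 0.0601, 0.0729]
tool_rot: [0.0, 0.045, 0.999, -0.0]
contact_force: [-0.6, -0.1, 5.6]
opening: 0.001
gripper_force: 2.1
```

Emit:
move_arm:
  commands:
    - [0,0,0.1,0,0,0,0]
    - [0,0,0.3,0,0,0,40]
    - [-0.2,-0.1,0.5,0,0,0,40]
    - [-0.4,-0.19,0.5,0,0,0,40]
    - [-0.4,-0.19,0.5,0,0,0,40]
    - [-0.4,-0.19,0.5,0,0,0,40]

```text
clock: 6.55
tcp_pos: [0.5542, 0.0218, 0.1729]
tool_rot: [0.0, 0.046, 0.999, 0.0]
contact_force: [1.1, -0.2, -0.9]
opening: 0.0358
gripper_force: 0.0
```

```bash
python3 look.py w5
python3 - <<'E'
from h import *
o=arm.get_obs();print(o["opening"])
w=Wr("w5.npz");m=((w.H<8)|(w.H>172))&(w.S>120);x,y,z=[w.W[...,i] for i in range(3)]
m&=(np.hypot(x-.58,y-.03)<.12);print(m.sum(),np.nanpercentile(w.W[m],[5,50,95],axis=0).round(4))
for f in ("w1","w4","w5"):
    q=Wr(f+".npz");print(f,q.p.round(4)); print(q.R.round(3).tolist())
E
```

```text
6.55 [0.5542 0.0218 0.1729] [ 1.06 -0.16 -0.87]
0.03808101683515415
608 [[0.5404 0.021  0.0769]
 [0.5559 0.0277 0.0818]
 [0.5739 0.0345 0.0857]]
w1 [0.5141 0.1221 0.4345]
[[0.092, 0.958, 0.271], [0.996, -0.088, -0.026], [-0.001, 0.273, -0.962]]
w4 [0.5589 0.0674 0.25  ]
[[0.09, 0.958, 0.272], [0.996, -0.087, -0.025], [-0.001, 0.273, -0.962]]
w5 [0.478  0.0292 0.346 ]
[[0.092, 0.958, 0.271], [0.996, -0.088, -0.025], [-0.0, 0.273, -0.962]]
```

View pics/w5.png

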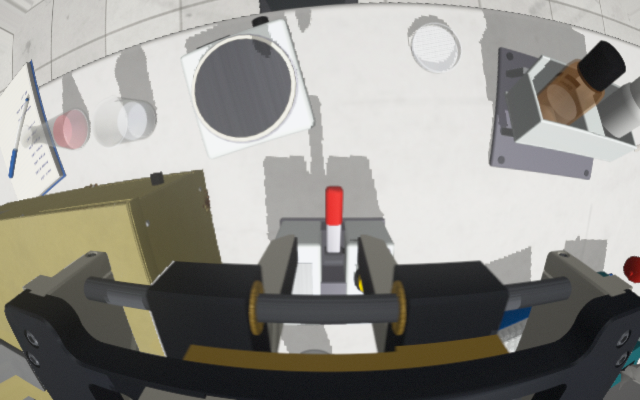

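Emit:
move_arm:
  commands:
    - [-0.006,0.032,-0.15,0,0,0,40]
    - [-0.006,0.032,-0.35,0,0,0,40]
    - [-0.006,0.032,-0.5,0,0,0,40]
    - [-0.006,0.032,-0.6,0,0,0,40]
    - [-0.006,0.032,-0.6,0,0,0,10]
    - [-0.006,0.032,-0.6,0,0,0,10]
    - [-0.006,0.032,-0.6,0,0,0,10]
    - [-0.006,0.032,-0.6,0,0,0,10]
  newtons: 6

```text
clock: 7.4
tcp_pos: [0.5553, 0.0277, 0.0541]
tool_rot: [0.001, 0.045, 0.999, -0.001]
contact_force: [-0.6, -2.6, -1.6]
opening: 0.0158
gripper_force: 6.0
```

Emit:
move_arm:
  commands:
    - [0.023,-0.002,0.06,0,0,0,10]
    - [0.058,-0.006,0.115,0,0,0,10]
    - [0.103,-0.01,0.161,0,0,0,10]
    - [0.156,-0.015,0.198,0,0,0,10]
    - [0.216,-0.021,0.224,0,0,0,10]
    - [0.279,-0.027,0.237,0,0,0,10]
    - [0.344,-0.033,0.237,0,0,0,10]
    - [0.376,-0.036,0.232,0,0,0,10]
    - [0.376,-0.036,0.232,0,0,0,10]

```text
clock: 8.3
tcp_pos: [0.631, 0.0207, 0.1005]
tool_rot: [0.002, 0.045, 0.999, -0.0]
contact_force: [1.5, -1.8, 4.3]
opening: 0.0159
gripper_force: 6.0
```

Still holding at 15.9 mm; release and rise.

Emit:
move_arm:
  commands:
    - [0,0,0,0,0,0,36]
    - [0,0,0,0,0,0,36]
    - [0,0,0,0,0,0,36]
    - [0,0,0.1,0,0,0,36]
    - [0,0,0.3,0,0,0,36]
    - [-0.2,0,0.5,0,0,0,75]
    - [-0.4,0.1,0.6,0,0,0,75]
    - [-0.5,0.2,0.7,0,0,0,75]
    - [-0.5,0.2,0.7,0,0,0,75]

```text
clock: 9.2
tcp_pos: [0.5275, 0.0636, 0.2429]
tool_rot: [0.002, 0.044, 0.999, 0.0]
contact_force: [0.7, 0.6, -0.4]
opening: 0.0634
gripper_force: 0.0
```

```bash
python3 look.py w6
python3 - <<'E'
from h import *
w=Wr("w6.npz");m=((w.H<8)|(w.H>172))&(w.S>120);x,y,z=[w.W[...,i] for i in range(3)]
m&=(np.hypot(x-.6,y-.03)<.12);print(m.sum(),m.any() and np.nanpercentile(w.W[m],[5,50,95],axis=0).round(4))
im,d,W=cloud("side");cv2.imwrite("pics/s6.png",im);hsv=cv2.cvtColor(im,cv2.COLOR_BGR2HSV);m=((hsv[...,0]<8)|(hsv[...,0]>172))&(hsv[...,1]>120)&(np.hypot(W[...,0]-.6,W[...,1]-.03)<.12)
print(m.sum(),m.any() and np.nanpercentile(W[m],[5,50,95],axis=0).round(4))
E
```

```text
9.2 [0.5275 0.0636 0.2429] [ 0.65  0.56 -0.39]
238 [[0.6244 0.0154 0.1055]
 [0.6286 0.0216 0.1187]
 [0.6323 0.0275 0.1308]]
29 [[0.6272 0.0091 0.1057]
 [0.6325 0.0131 0.1233]
 [0.6393 0.0195 0.1347]]
```

```bash
cat > tgt.py <<'E'
from h import *
def target(b,psi,s):
    a=np.array([-.5*np.cos(psi),-.5*np.sin(psi),.866]);y=np.array([-np.sin(psi),np.cos(psi),0]);z=-a/np.linalg.norm(a)
    return np.array([b[0],b[1],.034])+s*a, R.from_matrix(np.c_[np.cross(y,z),y,z])
def delta(p,Rt):
    o=arm.get_obs(); return ((p-o["tcp_pos"])/.2).round(4),((Rt*quat(o["tool_rot"]).inv()).as_rotvec()/(np.pi/2)).round(4)
E
python3 -c "
from tgt import *
for s in(.1485,.0485): print(delta(*target((.489,.279),-.12,s)),target((.489,.279),-.12,s)[0])"
```

```text
(array([-0.5687,  1.1311, -0.3858]), array([-0.0346, -0.3303, -0.019 ])) [0.41528396 0.28788863 0.162601  ]
(array([-0.3204,  1.1012, -0.8188]), array([-0.0346, -0.3303, -0.019 ])) [0.46492439 0.28190302 0.076001  ]
```

Emit:
move_arm:
  commands:
    - [-0.15,0.2,0,0,0,0,75]
    - [-0.3,0.4,0,-0.009,-0.08,-0.005,75]
    - [-0.45,0.6,0,-0.017,-0.165,-0.01,75]
    - [-0.6,0.8,0,-0.026,-0.245,-0.014,75]
    - [-0.7,1,0,-0.035,-0.33,-0.019,75]
    - [-0.7,1,0,-0.035,-0.33,-0.019,75]
    - [-0.7,1,0,-0.035,-0.33,-0.019,75]

```text
clock: 10.0
tcp_pos: [0.3861, 0.2634, 0.2369]
tool_rot: [0.256, 0.055, 0.965, -0.016]
contact_force: [-0.0, 0.6, -0.6]
opening: 0.075
gripper_force: 0.0
```

```bash
python3 look.py w7
python3 - <<'E'
from fit import *
from tgt import *
o=arm.get_obs();Rt=quat(o["tool_rot"])
for f,p,q in(("w7",o["tcp_pos"],Rt),("w6",np.array([.5275,.0636,.2429]),quat([.002,.044,.999,0]))):
    w=Wr(f+".npz");print(f,"cam in tool",q.inv().apply(w.p-p).round(4))
w=Wr("w7.npz");x,y,z=[w.W[...,i] for i in range(3)];g=(np.hypot(x-.47,y-.27)<.09)
k=np.ones((3,3),np.uint8);e=lambda m:cv2.erode(m.astype(np.uint8),k)>0
mc=e((w.V<60)&g&(z>.11));ma=e((w.H<20)&(w.S>70)&g&(z>.05))
s=least_squares(res,[.49,.277,-.12],args=(w.W[mc],w.W[ma]),loss="soft_l1",f_scale=.003);print(mc.sum(),ma.sum(),s.x,np.sqrt(np.mean(s.fun**2)))
b=s.x
for S in(.1485,.0485): print(delta(*target(b[:2],b[2],S)))
# fingertips in tool frame: near points
T=Rt.inv().apply((w.W-o["tcp_pos"]).reshape(-1,3)).reshape(400,640,3)
for sg in(1,-1):
    m=(abs(T[...,2])<.06)&(T[...,2]<0.01)&(abs(T[...,0])<.03)&(T[...,1]*sg>.02)&(T[...,1]*sg<.07)&(w.S<60)&(w.V>60)
    print(sg,m.sum(),m.any() and np.percentile(T[m],[2,50,98],axis=0).round(4))
E
```

```text
10.0 [0.3861 0.2634 0.2369] [-0.04  0.65 -0.56]
w7 cam in tool [ 0.0781  0.0008 -0.1737]
w6 cam in tool [ 0.0767  0.0002 -0.1731]
449 260 [ 0.48918487  0.27741496 -0.14555069] 0.0007291996798854956
(array([ 0.141 ,  0.1285, -0.3741]), array([ 0.0013, -0.0033, -0.0189]))
(array([ 0.3884,  0.0923, -0.8071]), array([ 0.0013, -0.0033, -0.0189]))
1 1255 [[-0.0042  0.0384 -0.0594]
 [ 0.0115  0.0454 -0.0399]
 [ 0.0122  0.0537 -0.0093]]
-1 1288 [[-0.0044 -0.0515 -0.0594]
 [ 0.0113 -0.0432 -0.0397]
 [ 0.0121 -0.0363 -0.0091]]
```

View pics/w7.png

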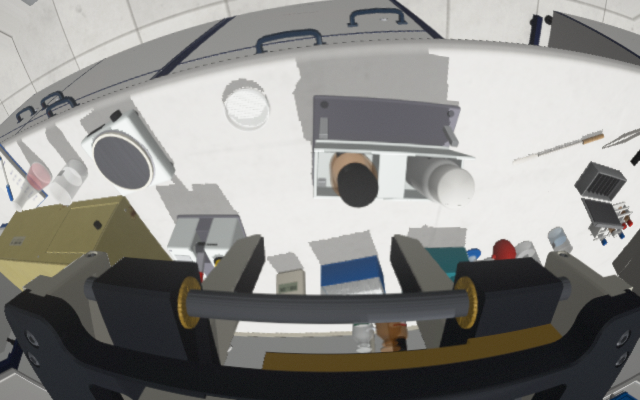

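Emit:
move_arm:
  commands:
    - [0.08,0.122,-0.2,0,0,-0.008,75]
    - [0.143,0.12,-0.373,0,0,-0.01,75]
    - [0.143,0.12,-0.373,0,0,-0.01,75]
    - [0.205,0.114,-0.481,0,0,-0.01,75]
    - [0.267,0.106,-0.59,0,0,-0.01,75]
    - [0.298,0.101,-0.644,0,0,-0.01,75]
    - [0.298,0.101,-0.644,0,0,-0.01,75]

```text
clock: 10.75
tcp_pos: [0.4495, 0.2797, 0.1095]
tool_rot: [0.256, 0.067, 0.964, -0.019]
contact_force: [0.5, -0.1, -0.2]
opening: 0.0747
gripper_force: 0.0
```

```bash
python3 look.py w8; python3 -c "
from tgt import *
for p in((.4890,.278),): print(delta(*target(p,-.133,.0485)))
w=Wr('w8.npz')
x,y,z=[w.W[...,i] for i in range(3)]
o=arm.get_obs();T=quat(o['tool_rot']).inv().apply((w.W-o['tcp_pos']).reshape(-1,3)).reshape(400,640,3)
m=(w.V<60)&(z>.11)&(abs(T[...,1])<.025)&(T[...,2]<.03)&(T[...,2]>-.08)&(abs(T[...,0])<.03);print('cap in tool',m.sum(),np.percentile(T[m],[2,50,98],axis=0).round(4))"
```

```text
10.75 [0.4495 0.2797 0.1095] [ 0.54 -0.09 -0.2 ]
(array([ 0.0778,  0.0043, -0.1722]), array([ 0.0004, -0.002 ,  0.0039]))
cap in tool 4714 [[-0.0029 -0.0124 -0.0497]
 [ 0.0134  0.0029 -0.0482]
 [ 0.0223  0.0187 -0.0169]]
```

View pics/w8.png

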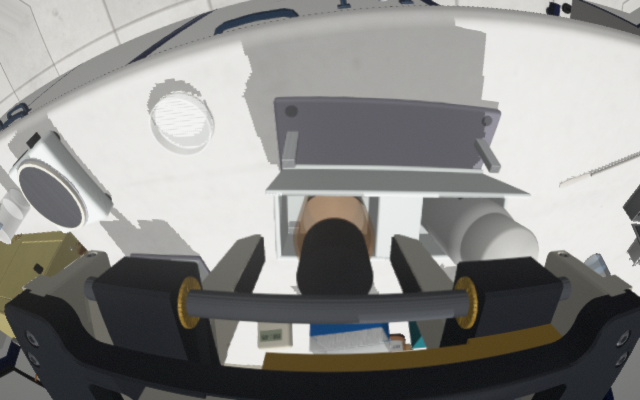

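```bash
python3 -c "
from tgt import *
w=Wr('w8.npz');o=arm.get_obs();T=quat(o['tool_rot']).inv().apply((w.W-o['tcp_pos']).reshape(-1,3)).reshape(400,640,3)
for v in (300,305,310,318,330,345): print(v,T[v,[240,330,420]].round(3).tolist())"
```

```text
300 [[0.031, -0.023, -0.106], [0.032, 0.001, -0.106], [0.031, 0.024, -0.106]]
305 [[0.031, -0.023, -0.108], [0.031, 0.001, -0.107], [0.03, 0.024, -0.107]]
310 [[0.03, -0.022, -0.109], [0.031, 0.001, -0.109], [0.029, 0.024, -0.108]]
318 [[0.026, -0.023, -0.108], [0.028, 0.001, -0.109], [0.026, 0.025, -0.108]]
330 [[-0.341, -0.182, 0.323], [-0.243, 0.004, 0.215], [-0.008, 0.039, -0.073]]
345 [[-0.434, -0.209, 0.376], [-0.256, 0.004, 0.194], [-0.294, 0.161, 0.225]]
```

Emit:
move_arm:
  commands:
    - [0.02,0.003,-0.043,0,0,0,75]
    - [0.04,0.003,-0.086,0,0,0,75]
    - [0.055,0.003,-0.12,0,0,0,75]
    - [0.055,0.003,-0.12,0,0,0,75]

```text
clock: 11.2
tcp_pos: [0.4594, 0.2818, 0.0853]
tool_rot: [0.256, 0.066, 0.964, -0.018]
contact_force: [-0.2, 0.5, -0.8]
opening: 0.0748
gripper_force: 0.0
```

Emit:
move_arm:
  commands:
    - [0.012,0,-0.025,0,0,0,75]
    - [0.022,0,-0.046,0,0,0,75]
    - [0.022,0,-0.046,0,0,0,75]
    - [0.022,0,-0.046,0,0,0,75]

```text
clock: 11.6
tcp_pos: [0.464, 0.2821, 0.077]
tool_rot: [0.257, 0.066, 0.964, -0.018]
contact_force: [0.8, -0.6, -0.0]
opening: 0.0748
gripper_force: 0.0
```

Emit:
move_arm:
  commands:
    - [0,0,0,0,0,0,58]
    - [0,0,0,0,0,0,54]
    - [0,0,0,0,0,0,51]
    - [0,0,0,0,0,0,48]
    - [0,0,0,0,0,0,45]
    - [0,0,0,0,0,0,45]
  newtons: 9

```text
clock: 12.2
tcp_pos: [0.4641, 0.282, 0.0773]
tool_rot: [0.257, 0.066, 0.964, -0.018]
contact_force: [-0.4, -0.9, 1.9]
opening: 0.0478
gripper_force: 9.0
```

```bash
python3 look.py w9; python3 -c "
from tgt import *
w=Wr('w9.npz')
o=arm.get_obs();print(o['opening'],o['gripper_force']);T=quat(o['tool_rot']).inv().apply((w.W-o['tcp_pos']).reshape(-1,3)).reshape(400,640,3)
m=(w.V<60)&(abs(T[...,1])<.025)&(T[...,2]<.03)&(T[...,2]>-.093)&(abs(T[...,0])<.03);print('cap in tool',m.sum(),np.percentile(T[m],[2,50,98],axis=0).round(4))
m=(w.H<20)&(w.S>70)&(abs(T[...,1])<.04)&(T[...,2]<.06)&(T[...,2]>-.08)&(abs(T[...,0])<.04);print('amber',m.sum(),np.percentile(T[m],[2,50,98],axis=0).round(4))
"
```

```text
12.2 [0.4641 0.282  0.0773] [-0.43 -0.9   1.86]
0.04811419330818832 9.011500478954986
cap in tool 6234 [[-0.0078 -0.0239 -0.0854]
 [ 0.0078 -0.0001 -0.0763]
 [ 0.0183  0.0244 -0.0347]]
amber 2747 [[ 0.0006 -0.0219 -0.0497]
 [ 0.0184  0.0002 -0.0446]
 [ 0.0248  0.0221 -0.0222]]
```

View pics/w9.png

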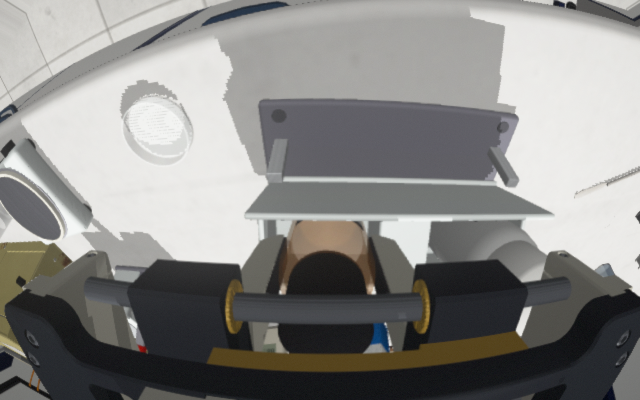

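Emit:
move_arm:
  commands:
    - [-0.012,0.002,0.022,0,0,0,45]
    - [-0.037,0.005,0.065,0,0,0,45]
    - [-0.074,0.01,0.13,0,0,0,45]
    - [-0.124,0.0165,0.216,0,0,0,45]
    - [-0.173,0.023,0.303,0,0,0,45]
    - [-0.223,0.03,0.39,0,0,0,45]
    - [-0.273,0.0365,0.476,0,0,0,45]
    - [-0.298,0.04,0.52,0,0,0,45]
    - [-0.298,0.04,0.52,0,0,0,45]
    - [-0.298,0.04,0.52,0,0,0,45]

```text
clock: 13.25
tcp_pos: [0.4041, 0.29, 0.1808]
tool_rot: [0.257, 0.066, 0.964, -0.018]
contact_force: [0.2, 0.2, -2.2]
opening: 0.048
gripper_force: 9.0
```

```bash
python3 look.py w10; python3 -c "
from tgt import *
w=Wr('w10.npz')
o=arm.get_obs();print(o['opening'],o['gripper_force'],o['contact_force'],o['moment']);T=quat(o['tool_rot']).inv().apply((w.W-o['tcp_pos']).reshape(-1,3)).reshape(400,640,3)
m=(w.V<60)&(abs(T[...,1])<.025)&(T[...,2]<.03)&(T[...,2]>-.093)&(abs(T[...,0])<.03);print('cap in tool',m.sum(),np.percentile(T[m],[2,50,98],axis=0).round(4))
m=(w.H<20)&(w.S>70)&(abs(T[...,1])<.04)&(T[...,2]<.06)&(T[...,2]>-.08)&(abs(T[...,0])<.04);print('amber',m.sum(),np.percentile(T[m],[2,50,98],axis=0).round(4))
t=quat(o['tool_rot']); yt=np.array([-np.sin(-.12),np.cos(-.12),0]);z=np.array([0,0,-1.])
Rt=R.from_matrix(np.c_[np.cross(t.apply([0,1,0])*[1,1,0]/np.linalg.norm(t.apply([0,1,0])[:2]),z),t.apply([0,1,0])*[1,1,0]/np.linalg.norm(t.apply([0,1,0])[:2]),z])
print(delta(o['tcp_pos'],Rt))"
```

```text
13.25 [0.4041 0.29   0.1808] [ 0.18  0.19 -2.24]
0.0478079089397188 8.986167632974684 [ 0.50070805  0.73158967 -3.21900379] [ 0.09706015  0.46650925 -0.01661725]
cap in tool 6175 [[-0.008  -0.0237 -0.0858]
 [ 0.0076  0.0001 -0.077 ]
 [ 0.0184  0.0245 -0.0348]]
amber 2736 [[ 0.0003 -0.0218 -0.0497]
 [ 0.0203 -0.     -0.0444]
 [ 0.0249  0.0221 -0.0171]]
(array([0., 0., 0.]), array([ 4.56e-02,  3.28e-01, -1.00e-04]))
```

Emit:
move_arm:
  commands:
    - [0,-0.03,0.05,0,0,0,45]
    - [0.02,-0.15,0.1,0.008,0.06,0,45]
    - [0.04,-0.28,0.12,0.017,0.12,0,45]
    - [0.06,-0.42,0.12,0.025,0.18,0,45]
    - [0.08,-0.57,0.12,0.034,0.24,0,45]
    - [0.1,-0.72,0.12,0.042,0.3,0,45]
    - [0.12,-0.87,0.12,0.0456,0.328,0,45]
    - [0.12,-1,0.12,0.0456,0.328,0,45]
    - [0.12,-1,0.12,0.0456,0.328,0,45]

```text
clock: 14.2
tcp_pos: [0.429, 0.0867, 0.2037]
tool_rot: [-0.001, 0.071, 0.997, -0.001]
contact_force: [-0.4, 0.7, -2.2]
opening: 0.0477
gripper_force: 9.0
```

Emit:
move_arm:
  commands:
    - [0.02,-0.12,0,0,0,0,45]
    - [0.04,-0.27,0,0,0,0,45]
    - [0.05,-0.42,0,0,0,0,45]
    - [0.05,-0.57,0,0,0,0,45]
    - [0.05,-0.68,0,0,0,0,45]
    - [0.05,-0.73,0,0,0,0,45]
    - [0.05,-0.73,0,0,0,0,45]
    - [0.05,-0.73,0,0,0,0,45]

```text
clock: 15.0
tcp_pos: [0.4383, -0.055, 0.2047]
tool_rot: [0.0, 0.069, 0.998, 0.001]
contact_force: [-0.4, -0.1, -2.4]
opening: 0.0479
gripper_force: 9.0
```

```bash
python3 look.py w11; python3 -c "
from tgt import *
w=Wr('w11.npz')
o=arm.get_obs();print(o['opening'],o['gripper_force'],o['contact_force'],o['tool_rot']);T=quat(o['tool_rot']).inv().apply((w.W-o['tcp_pos']).reshape(-1,3)).reshape(400,640,3)
m=(w.V<60)&(abs(T[...,1])<.025)&(T[...,2]<.03)&(T[...,2]>-.093)&(abs(T[...,0])<.03);print('cap in tool',m.sum(),np.percentile(T[m],[2,50,98],axis=0).round(4))
im,d,W=cloud('side');np.savez('side11.npz',im=im,W=W)
hsv=cv2.cvtColor(im,cv2.COLOR_BGR2HSV);g=(np.hypot(W[...,0]-.438,W[...,1]+.056)<.07)
m=(hsv[...,0]<20)&(hsv[...,1]>90)&g&(W[...,2]>.08);k,L,s,c=cv2.connectedComponentsWithStats(m.astype(np.uint8));i=1+np.argmax(s[1:,4]);m=L==i
print('amber side',s[i],np.percentile(W[m],[2,50,98],axis=0).round(4))
v,u=np.nonzero(m)
for r in range(v.min(),v.max()+1,2):
    uu=u[v==r]; P=W[r,int(uu.mean())]; print(r,uu.min(),uu.max(),P.round(3))
a=cv2.resize(im[140:290,220:360],(560,600),interpolation=cv2.INTER_CUBIC);cv2.imwrite('pics/s11.png',a)"
```

```text
15.0 [ 0.4383 -0.055   0.2047] [-0.4  -0.12 -2.4 ]
0.04792096830953881 8.984349514357746 [-0.32388036  0.30325311 -2.17139577] [2.50826479e-04 6.82013912e-02 9.97671282e-01 7.21999680e-04]
cap in tool 6244 [[-0.0076 -0.0241 -0.0849]
 [ 0.0081 -0.0004 -0.0758]
 [ 0.0188  0.0242 -0.0293]]
amber side [277 200  15   9  77] [[ 0.4193 -0.0844  0.1653]
 [ 0.4343 -0.0793  0.1738]
 [ 0.4539 -0.0708  0.185 ]]
200 278 280 [ 0.424 -0.076  0.186]
202 280 287 [ 0.434 -0.081  0.182]
204 277 290 [ 0.434 -0.079  0.175]
206 277 290 [ 0.434 -0.08   0.17 ]
208 283 284 [ 0.434 -0.084  0.166]
```

View pics/s11.png

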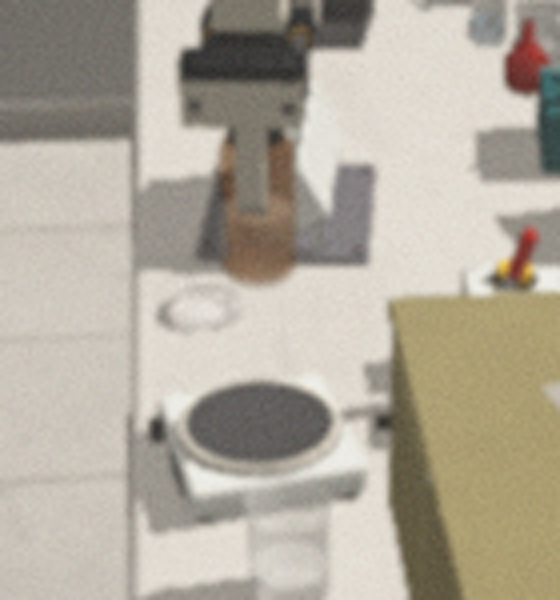

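Emit:
move_arm:
  commands:
    - [0,-0.005,-0.1,0,0,0,45]
    - [0,-0.005,-0.22,0,0,0,45]
    - [0,-0.005,-0.34,0,0,0,45]
    - [0,-0.005,-0.44,0,0,0,45]
    - [0,-0.005,-0.5,0,0,0,45]
    - [0,-0.005,-0.53,0,0,0,45]
    - [0,-0.005,-0.55,0,0,0,45]
    - [0,-0.005,-0.55,0,0,0,45]

```text
clock: 15.9
tcp_pos: [0.4386, -0.0565, 0.0952]
tool_rot: [0.001, 0.068, 0.998, 0.0]
contact_force: [-0.3, -0.6, -1.4]
opening: 0.0475
gripper_force: 9.0
```

Emit:
move_arm:
  commands:
    - [0,0,-0.007,0,0,0,45]
    - [0,0,-0.014,0,0,0,45]
    - [0,0,-0.021,0,0,0,45]
    - [0,0,-0.028,0,0,0,45]
    - [0,0,-0.028,0,0,0,45]

```text
clock: 16.4
tcp_pos: [0.4384, -0.0569, 0.0895]
tool_rot: [0.0, 0.069, 0.998, 0.0]
contact_force: [0.4, -0.4, -2.2]
opening: 0.0478
gripper_force: 9.0
```

Not touching yet; go on in about 1 mm rows.

Emit:
move_arm:
  commands:
    - [0,0,-0.006,0,0,0,45]
    - [0,0,-0.012,0,0,0,45]
    - [0,0,-0.018,0,0,0,45]
    - [0,0,-0.018,0,0,0,45]

```text
clock: 16.8
tcp_pos: [0.4385, -0.0569, 0.0859]
tool_rot: [0.001, 0.068, 0.998, 0.0]
contact_force: [-0.5, -0.1, -2.5]
opening: 0.0477
gripper_force: 9.0
```

Emit:
move_arm:
  commands:
    - [0,0,-0.004,0,0,0,45]
    - [0,0,-0.004,0,0,0,45]

```text
clock: 17.0
tcp_pos: [0.439, -0.0571, 0.0857]
tool_rot: [0.001, 0.069, 0.998, 0.0]
contact_force: [-1.6, 0.1, 3.8]
opening: 0.0479
gripper_force: 9.0
```

Emit:
move_arm:
  commands:
    - [0,0,0.002,0,0,0,45]
    - [0,0,0.002,0,0,0,45]
  newtons: 5

```text
clock: 17.2
tcp_pos: [0.4387, -0.0571, 0.0857]
tool_rot: [0.001, 0.068, 0.998, 0.0]
contact_force: [-0.1, -0.8, 1.5]
opening: 0.0481
gripper_force: 5.0
```

Emit:
move_arm:
  commands:
    - [0,0,0,0,0,0,50]
    - [0,0,0,0,0,0,54]
    - [0,0,0,0,0,0,62]
    - [0,0,0,0,0,0,70]
    - [0,0,0,0,0,0,78]
    - [0,0,0,0,0,0,78]

```text
clock: 17.8
tcp_pos: [0.4384, -0.0569, 0.0855]
tool_rot: [0.001, 0.068, 0.998, 0.0]
contact_force: [0.2, 0.2, -0.5]
opening: 0.0771
gripper_force: 0.0
```

Emit:
move_arm:
  commands:
    - [0,0,0.05,0,0,0,78]
    - [0,0,0.15,0,0,0,78]
    - [0,0,0.3,0,0,0,78]
    - [0,0,0.5,0,0,0,78]
    - [0,0,0.7,0,0,0,78]
    - [-0.2,0,0.9,0,0,0,78]
    - [-0.2,0,0.9,0,0,0,78]

```text
clock: 18.5
tcp_pos: [0.3983, -0.0573, 0.2705]
tool_rot: [0.004, 0.068, 0.998, -0.001]
contact_force: [1.2, 0.4, 0.7]
opening: 0.0778
gripper_force: 0.0
```

```bash
python3 look.py w12; python3 -c "
from h import *
w=Wr('w12.npz');x,y,z=[w.W[...,i] for i in range(3)];g=np.hypot(x-.438,y+.056)<.07
m=(w.V<60)&g&(z>.14)&(z<.2);print('cap',m.sum(),np.percentile(w.W[m],[2,50,98],axis=0).round(4))
m=g&(abs(z-.17)<.004);print('cap top',m.sum(),w.W[m].mean(0).round(4))
im,d,W=cloud('side');a=im[130:350,200:420];a=cv2.resize(a,(400,400));b=cv2.resize(w.im,(400,250));c=np.zeros((400,800,3),np.uint8);c[:,:400]=a;c[:250,400:]=b;cv2.imwrite('pics/f.png',c)"
```

```text
18.5 [ 0.3983 -0.0573  0.2705] [1.19 0.42 0.71]
cap 1174 [[ 0.4207 -0.0726  0.1431]
 [ 0.4323 -0.0576  0.1695]
 [ 0.4516 -0.0427  0.1711]]
cap top 1026 [ 0.4375 -0.0583  0.1696]
```

View pics/f.png

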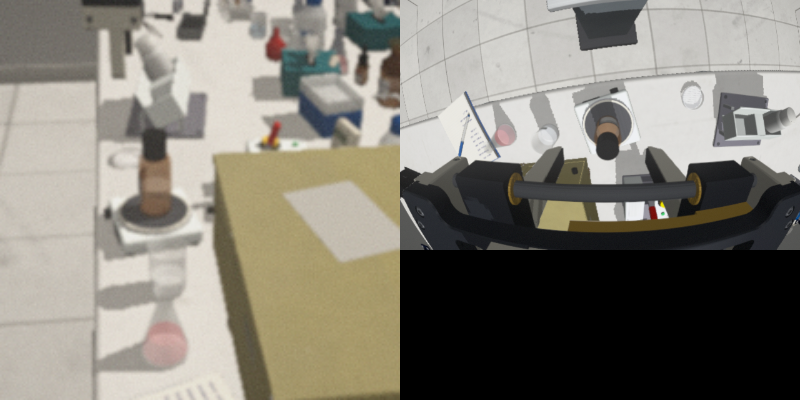

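The bottle stands upright at the centre of the plate (side crop (155,185)), the lever is still up (272,130), and the beaker, flask, dish and white bottle are where they were.

```bash
python3 -c "
from workcell import arm
print(arm.finish_job())"
```

```text
the job is handed in; nothing more can be done
None
```

The job is handed in, with no verdict shown: the button was pressed and the lever dropped, the lever was lifted and stays up by itself, and the amber bottle stands upright within a few millimetres of the plate's centre, gripped at 9 N and released at about 18 s.

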